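Open the low tea caddy

TASK

The coffee canister stands right behind the low, wide wooden tea caddy, in the way of its lid. With the fingertips, first push the canister along the worktop until it is wholly out of the lid's way (to one side, past the caddy's end, is the easy way; keep it standing and do not lift it), then get a fingertip under the lip of the lid and flip the lid up and over so that it stays open by itself, leaning back on its stop. Nothing needs to be gripped; leave the taller caddy shut and everything else where it stands.

Things in the scene. Friction and masses are not known exactly. Their poses are not given: they have to be found in the camera images.
- caddy: the low, wide wooden tea caddy, 100 (x, front to back) x 130 (y) mm, 85 high with its lid shut; it stands firm and cannot be shifted. Origin: centre of its underside, on the worktop. Its -x side is the front (towards the robot, yaw within 0.3 rad), +x the back with the hinge, z up.
- caddy_lid (a joint): angle of the low caddy's lid, rad: 0 shut, grows as the front edge swings up and back. It turns freely: below about 1.5 it falls shut, past about 1.65 it falls back by itself onto its stop at 2.2, where it stays. The lid is a 10 mm board, 102 x 132 mm, about 160 g.
- caddy_lid_lip (a point): middle of the front lower edge of the lip of the low caddy's lid. The lip is a 46 mm wide, 8 mm thick tongue that stands out 26 mm to the front beyond the lid's edge; shut, its underside is 76 mm above the worktop with nothing below it, so a fingertip fits under it. The point moves with the lid, on a circle of 126 mm about the hinge.
- caddy_hinge (a point): middle of the low caddy's hinge line (which runs along the caddy's y axis), at the top of the back wall: 50 mm behind the caddy's centre, 75 mm above the worktop.
- coffee_tin: round coffee canister, white and dark blue with a flat grey lid, 96 mm across, 123 high, about 0.35 kg, loose; it stands 8 to 16 mm behind the low caddy, where the opening lid would strike it. Origin: centre of its underside, z along its axis.
- tall_caddy: the other wooden caddy, taller and narrower: 90 x 90 mm, 130 high, fixed, same wood, also with a lidded top and a lip 40 mm wide that stands out 26 mm at the front. To be left shut. Origin: centre of its underside, -x its front.
- tall_caddy_lid (a joint): angle of the tall caddy's lid, rad: 0 shut.
- mug: bystander: white spotted mug, 82x117 mm, 91 high, loose, to be left alone. Origin: centre of its underside.
- egg_timer: bystander: round red and cream egg timer, 62 mm across, 62 high, between the two caddies, loose, to be left alone. Origin: centre of its underside.
- tomato_tin: bystander: small tin, 57 mm across, 72 high, loose, to be left alone. Origin: centre of its underside.
- salt_pot: bystander: small glass jar with a black screw cap, 41 mm across, 105 high, loose, to be left alone. Origin: centre of its underside.
- sardine_tin: bystander: flat tin, 63x105 mm, 25 high, loose, to be left alone. Origin: centre of its underside.
Not all that is in view belongs to the job. What is shaped like the tall_caddy but turquoise is not meant.

How it is judged:
By the outcome, as a careful person would: the job done as asked, in the order asked, and still so for the second after the job is handed in, with the robot touching nothing.
It also fails if it takes over 58 s, if anything falls off the work surface, if the arm or the gripper's body presses on something with over 40 N, if the wrist force passes 120 N, or if a joint passes its speed limit or range.

ROBOT

A 7-joint arm with a two-finger parallel gripper is mounted at the origin on a cart in front of the work surface, level with it; the furniture and walls round the work are solid. World frame = base frame: x ahead of the robot, y to its left, z up, the work surface at z = 0. Lengths are in m, angles in rad, forces in N, time in s.
With the tool pointing down it reaches from about 0.425 to 0.95 m from the base axis. Payload 16.7 kg.
Tool frame: the origin (TCP) lies at the very end of the fingers, on their centre line; the grasp point (between the pads) lies 19 mm behind it (ctrl.grip_depth is the distance from the TCP to the grasp point, in m); z points along the fingers, y is the line along which they close (so a half turn about z gives the same grasp; the last joint's range is limited). The gripper opens to 94 mm and grips with 3 to 60 N. Pads are 16 mm wide; open, the fingers measure 119 mm over their backs; the gripper's body (75 mm by 177 mm) begins 78 mm behind the grasp point.
Start: joints at [-1.25, 0.426, 0.074, 1.606, -0.034, 1.111, -0.067], TCP at [0.306, 0.602, 0.205] pointing down, gripper open.
Joint ranges: [-2.85, 2.85], [-0.5, 2.14], [-1.23, 1.37], [0.21, 2.46], [-1.02, 4.16], [0.16, 2.05], [-2.73, 2.73]. Speed limits (rad/s): [1.89, 1.89, 2.39, 2.39, 3.01, 3.01, 3.01].

INTERFACE

Orientations are given as a 3x3 rotation matrix whose columns are the frame's x, y, z axes.
In Python, from station import sensors, eyes, sign_off, ctrl gives the robot as it stands. The module is installed in compiled form; this text tells all that it offers.
- The arm moves only by the tool drive_tool, never from a script. Its argument "moves" is a list of rows, each an object with "linear": the shift along the world's x, y, z scaled (see below), a list of three; "rotation": the turn, a rotation vector about the world's x, y, z scaled (see below), a list of three; "grip": the opening, from 0 (shut) to 1 (fully open). In form: [{"linear": [dx, dy, dz], "rotation": [wx, wy, wz], "grip": grip}, ...]. A call has 1 to 12 rows; each row shifts and turns the commanded pose from where the row before left it; what a row does not reach is not made up. The controller multiplies each number of a shift by 0.025 m and each number of a turn by pi/4 rad. A row lasts 1/10 s, in which the tool goes at most 50 mm and 8.59 degrees, less where a joint would pass 70% of its speed; a pose out of reach is approached as far as the arm can. A call with a number of a shift or a turn outside -1 to 1 is refused whole. A call with a gripper value outside its range is refused whole. The fingers move at their own pace and stop on an object; "grip_force" is the grip in N (left out, the last holds). Time passes only in rows, so rows that do not move let the fingers close. It gives the time, the measured TCP pose, the force, the opening and the grip force at its end, in the units of the state.
- sensors.get_state(): the state, without advancing time (a new reading comes with each control period).
- eyes.capture(name): name is "scene" or "top" or "wrist"; returns a dict with "img" (420x560x3 uint8, red, green, blue), "depth" (420x560 float32, m along the optical axis (not along the pixel's ray), 0 where there is no reading), "mtx" (3x3 intrinsics, pixels), "pose" (4x4, takes a point from camera to world coordinates). Camera axes: x right, y down, z forward; pixel columns grow to the right and rows downward; lengths in m; the calibration is good to about 2 mm. A picture is of the moment at which its call begins.
- sign_off(): hands the job in; it is judged then, once.
The state is a dict: "time": time; "joint_pos": joint angles; "qvel": joint speeds; "joint_efforts": joint torques, N m; "eef_pos": TCP position; "tcp_rot": TCP orientation; "wrist_force": force on the tool from outside, world axes, zero at the start; "ft_torque": the same for the moment, N m; "grip_width": finger opening in m; "grip_force": force on a finger pad.
Only numpy, scipy, OpenCV 4.12 (cv2) and the standard library are available. Lean on these libraries where they do the work, as an engineer would, in place of code of your own. Each camera call takes 0.05 s, during which the arm holds its last target. There are 200 camera calls.

## Working session

There is one attempt and no reset: what is moved stays moved. The work goes in short steps, Python scripts to look and compute and a tool call to move; the robot and the scene stay as the last step left them, time stands still between calls to the robot, and variables do not carry over. Pictures are saved under pics/ and viewed, at most 10 in all, crops included, and the job is handed in when it is done.

Besides the shell and the picture viewer there is one more tool, called after ">>>" as name([rows], argument=value, ...), one row to a line, values as JSON. drive_tool: Moves the arm, as the interface text tells. Its arguments: {"type":"object","properties":{"moves":{"type":"array","items":{"type":"object","properties":{"linear":{"type":"array","items":{"type":"number","minimum":-1,"maximum":1}},"rotation":{"type":"array","items":{"type":"number","minimum":-1,"maximum":1}},"grip":{"type":"number"}}}},"grip_force":{"type":"number"}},"required":["moves"]}

```bash
mkdir -p pics
cat > h.py <<'E'
import numpy as np, cv2
from station import sensors, eyes
def world(c):
    d=c["depth"]; v,u=np.mgrid[:d.shape[0],:d.shape[1]]; K=c["mtx"]
    p=np.stack([(u-K[0,2])/K[0,0]*d,(v-K[1,2])/K[1,1]*d,d],-1)
    w=p@c["pose"][:3,:3].T+c["pose"][:3,3]; w[d==0]=np.nan
    return w
def save(c,n): cv2.imwrite(f"pics/{n}.png",c["img"][:,:,::-1])
E
python3 - <<'E'
from h import *
for n in ("scene","top"):
    c=eyes.capture(n); save(c,n+"0"); np.savez(n+"0.npz",**c); print(n,c["pose"].round(3).tolist(),c["mtx"][0,0])
s=sensors.get_state(); print(s["eef_pos"],s["tcp_rot"].round(2) if hasattr(s["tcp_rot"],'round') else s["tcp_rot"],s["wrist_force"],s["grip_width"],s["time"])
E
```

```text
scene [[0.743, -0.44, 0.504, -0.357], [-0.669, -0.508, 0.543, -0.838], [0.017, -0.741, -0.672, 1.235], [0.0, 0.0, 0.0, 1.0]] 425.83332125599054
top [[0.492, -0.75, 0.441, -0.174], [-0.87, -0.424, 0.251, -0.294], [-0.001, -0.508, -0.862, 1.396], [0.0, 0.0, 0.0, 1.0]] 468.82167249439163
[0.30543457 0.60149503 0.20484785] [[-0.89  0.45 -0.  ]
 [ 0.45  0.89 -0.  ]
 [-0.   -0.   -1.  ]] [ 0.25125448  0.38728381 -0.48513988] 0.0941980497215989 0.1
```

View pics/scene0.png

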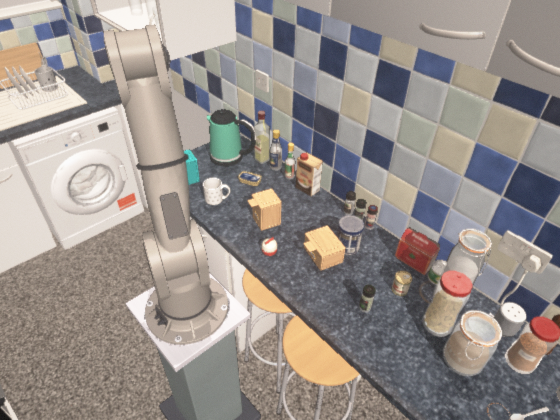

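View pics/top0.png

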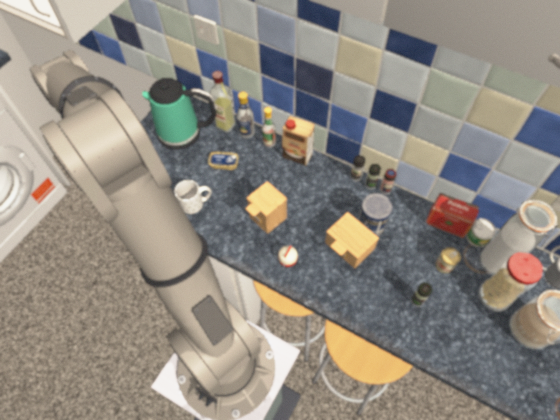

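The two wooden caddies in the top view are at (352,240), wide with the canister behind it, and (267,207), narrow and taller. The egg timer at (288,257) sits between them. A turquoise look-alike is at scene (192,168). The one at (352,240) fits the low caddy. The canister is at top (376,207). Next I'll measure and make a crop to confirm.

Run:
```python
from h import *
for n in ("top","scene"):
    c=dict(np.load(n+"0.npz")); w=world(c); hsv=cv2.cvtColor(c["img"],cv2.COLOR_RGB2HSV)
    m=cv2.inRange(hsv,(10,70,120),(28,255,255))*((w[...,2]>.02)&(w[...,2]<.2)).astype(np.uint8)
    k,l,st,ct=cv2.connectedComponentsWithStats(m)
    for i in range(1,k):
        if st[i,4]<300: continue
        P=w[l==i]; zt=np.percentile(P[:,2],95); T=P[P[:,2]>zt-.012]
        r=cv2.minAreaRect((T[:,:2]*1000).astype(np.float32))
        print(n,"wood",ct[i].round(),"ztop",zt.round(3),"n",len(T),r, cv2.boxPoints(r).round().tolist())
    # things above the worktop by blobs in xy
    q=np.nan_to_num(w,nan=-1); Q=q[(q[...,2]>.015)&(q[...,2]<.35)&(q[...,0]>.3)&(q[...,0]<1.1)&(abs(q[...,1])<.8)]
    print("xy blobs")
    g=np.zeros((200,400),np.uint8); zz=np.zeros((200,400))
    ix=((Q[:,0]-.3)/.004).astype(int).clip(0,199); iy=((Q[:,1]+.8)/.004).astype(int).clip(0,399)
    g[ix,iy]=255; np.maximum.at(zz,(ix,iy),Q[:,2])
    k,l,st,ct=cv2.connectedComponentsWithStats(g)
    for i in range(1,k):
        if st[i,4]<25: continue
        x,y,W,H,a=st[i]; print("  y[%.3f %.3f] x[%.3f %.3f] z %.3f n%d"%(y*.004-.8,(y+W)*.004-.8,y*0+st[i,1]*.004+.3,(st[i,1]+H)*.004+.3,zz[l==i].max(),a))
    if n=="top":
        cv2.imwrite("pics/crop.png",cv2.resize(c["img"][150:310,230:450,::-1],None,fx=3.5,fy=3.5,interpolation=cv2.INTER_CUBIC))
        # canister lid top
        for zl,zh in ((.11,.135),):
            M=(w[...,2]>zl)&(w[...,2]<zh); M[:, :350]=0; M[:,400:]=0; M[:185]=0; M[240:]=0
            P=w[M]; print("can",len(P),cv2.minEnclosingCircle((P[:,:2]*1000).astype(np.float32)),np.median(P,0))
```

```text
top wood [224. 113.] ztop 0.174 n 50 ((733.06201171875, 479.94677734375), (20.449148178100586, 44.05845642089844), 40.77898025512695) [[711.0, 490.0], [740.0, 457.0], [755.0, 470.0], [726.0, 503.0]]
top wood [298. 137.] ztop 0.169 n 358 ((768.6182250976562, 186.82467651367188), (67.62161254882812, 99.0295181274414), 4.576208591461182) [[731.0, 233.0], [739.0, 135.0], [806.0, 140.0], [798.0, 239.0]]
top wood [267. 206.] ztop 0.134 n 821 ((473.36865234375, 152.18893432617188), (94.17241668701172, 123.67196655273438), 73.4621810913086) [[401.0, 125.0], [519.0, 89.0], [546.0, 180.0], [427.0, 215.0]]
top wood [352. 239.] ztop 0.09 n 1323 ((511.95794677734375, -136.93136596679688), (132.5610809326172, 131.00526428222656), 73.96585845947266) [[431.0, -183.0], [557.0, -219.0], [593.0, -91.0], [467.0, -55.0]]
top wood [500. 289.] ztop 0.195 n 115 ((551.9922485351562, -589.131591796875), (69.6759033203125, 18.943655014038086), 66.08651733398438) [[529.0, -617.0], [547.0, -625.0], [575.0, -561.0], [557.0, -553.0]]
top wood [532. 323.] ztop 0.166 n 59 ((503.9920349121094, -701.074462890625), (66
[... 2984 characters left out ...]

  y[-0.544 -0.344] x[0.556 0.724] z 0.265 n599
  y[-0.536 -0.476] x[0.564 0.644] z 0.033 n49
  y[-0.516 -0.456] x[0.584 0.652] z 0.076 n159
  y[-0.512 -0.408] x[0.588 0.688] z 0.131 n324
  y[-0.448 -0.332] x[0.652 0.752] z 0.322 n447
  y[-0.392 -0.300] x[0.708 0.788] z 0.099 n283
  y[-0.372 -0.184] x[0.728 0.812] z 0.150 n472
  y[-0.372 -0.260] x[0.728 0.812] z 0.190 n220
  y[-0.376 -0.308] x[0.724 0.796] z 0.273 n150
  y[-0.368 -0.316] x[0.732 0.792] z 0.212 n107
  y[-0.360 -0.308] x[0.740 0.792] z 0.189 n92
  y[-0.344 -0.296] x[0.756 0.808] z 0.111 n75
  y[-0.336 -0.292] x[0.764 0.808] z 0.111 n66
  y[-0.336 -0.288] x[0.764 0.812] z 0.112 n76
  y[-0.312 1.288] x[0.788 0.844] z 0.350 n1847
```

View pics/crop.png

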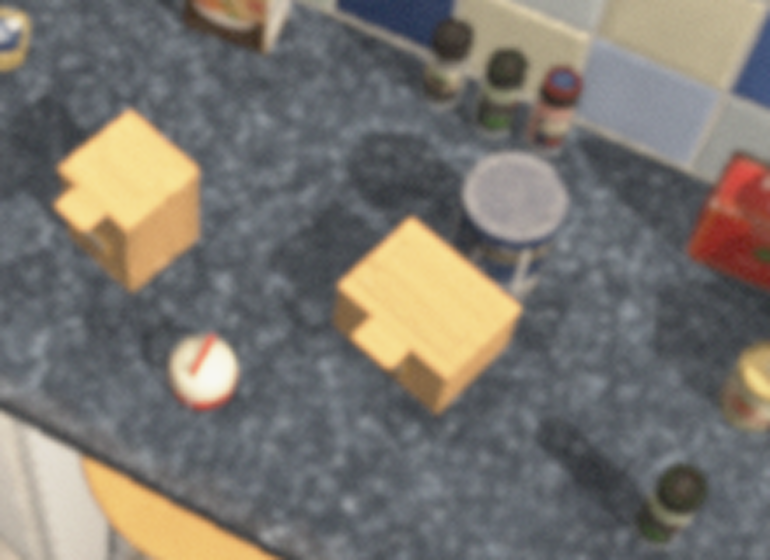

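The crop confirms it: the wide low caddy with its lip at crop (385,340) has the blue/white canister with its grey lid right behind, at crop (515,195). The narrower, taller one at (130,180) stays shut. Next I'll check the neighbours around the push corridors.

Run:
```python
from h import *
c=dict(np.load("top0.npz")); w=world(c)
for n,(u,v) in dict(jar1=(358,160),jar2=(374,170),jar3=(389,176),redbox=(440,205),redboxL=(432,222),salt=(424,290),tomato=(450,250),timer=(288,255)).items():
    print(n,w[v,u].round(3))
# occupancy map around the canister, z>0.012 : cm grid in caddy frame
e=np.array([.958,-.287]);nn=np.array([.287,.958]);C=np.array([.528,-.142])
for nm in("top","scene"):
    c=dict(np.load(nm+"0.npz")); w=np.nan_to_num(world(c),nan=-1).reshape(-1,3); w=w[(w[:,2]>.012)&(w[:,2]<.4)]
    a=(w[:,:2]-C)@e; b=(w[:,:2]-C)@nn
    H=np.zeros((22,36)); i=((a+.16)/.02).astype(int); j=((b+.36)/.02).astype(int)
    k=(a>-.16)&(b>-.36)&(i<22)&(j<36); np.maximum.at(H,(i[k],j[k]),w[k,2])
    print(nm,"rows a from -.16, cols b from -.36, step .02, cm")
    for r in H: print(''.join("%3d"%round(x*100) if x else '  .' for x in r))
```

```text
jar1 [ 0.781 -0.037  0.108]
jar2 [ 0.771 -0.102  0.105]
jar3 [ 0.774 -0.155  0.105]
redbox [ 0.742 -0.342  0.115]
redboxL [ 0.732 -0.345  0.023]
salt [ 0.453 -0.402  0.103]
tomato [ 0.638 -0.429  0.063]
timer [0.379 0.01  0.047]
top rows a from -.16, cols b from -.36, step .02, cm
  .  .  .  .  .  .  .  .  .  .  .  .  .  .  .  .  .  .  .  .  .  .  4  5  4  .  .  . 11 14 14 14 14 13  .  .
  .  .  .  .  .  .  .  .  .  .  .  .  .  .  .  .  .  .  .  .  .  .  .  .  .  .  .  . 11 14 14 14 14 14  .  .
  .  .  .  .  .  .  .  .  .  .  .  .  .  .  .  .  .  .  .  .  .  .  .  .  .  .  .  . 13 14 14 14 14 14  .  .
  .  .  .  .  .  .  .  .  .  .  .  .  .  .  .  .  .  8  8  .  .  .  .  .  .  .  .  . 13 13 14 14 14 13  .  .
  .  .  .  .  .  .  .  .  .  .  .  .  .  .  .  .  9  9  9  8  .  .  .  .  .  .  .  .  . 13 13 13 13 13  .  .
  .  .  .  .  .  .  .  .  .  .  .  .  .  .  9  9  9  9  9  9  9  9  .  .  .  .  .  .  .  .  .  .  .  .  .  .
  .  .  .  .  .  .  .  .  .  .  .  .  .  .  9  9  9 10 10  9  9  9  .  .  .  .  .  .  .  .  .  .  .  .  .  .
  .  .  . 11 11 11  .  .  .  .  .  .  .  .  9  9  9 10 
[... 3332 characters left out ...]
3  .  .  .  .  .  .  .  .  .  .  .  .  . 17 17
  .  .  .  8  7  7  7  .  .  .  .  .  .  .  .  .  . 12  .  .  .  .  .  .  .  .  .  .  .  .  .  .  .  .  . 17
  .  .  .  7  8  8  7  .  .  .  .  .  .  .  .  .  .  .  .  .  .  .  .  .  .  .  7  .  .  .  .  .  .  .  . 16
  .  .  .  .  .  7  .  .  .  .  .  .  .  .  .  .  .  .  .  .  .  . 10 11  6 11 11 11  .  .  .  6 39 39 40 40
  .  .  .  .  .  .  .  .  .  .  .  .  .  .  .  .  .  .  .  . 11 11 11 11 11 11 11 11  . 38 40 40 40 40 40  7
 31 30  .  .  .  .  .  .  .  .  9 12 11  .  .  .  .  .  . 10 11 11 11 11 10 11 39 40 40 40 40 40 26  .  .  .
 32 31 30  .  .  .  .  8 11 12 13 15 14  .  .  .  .  .  .  3 11 11 34 40 40 40 40 40 39  .  .  .  .  .  .  .
```

>>> drive_tool([
  {"linear":[0,0,1],"grip":0.42},
  {"linear":[0,0,1],"grip":0.42},
  {"linear":[0.35,-0.96,1],"rotation":[0,0,-0.05],"grip":0.42},
  {"linear":[0.35,-0.96,1],"rotation":[0,0,-0.05],"grip":0.42},
  {"linear":[0.35,-0.96,0],"rotation":[0,0,-0.05],"grip":0.42},
  {"linear":[0.35,-0.96,0],"rotation":[0,0,-0.05],"grip":0.42},
  {"linear":[0.35,-0.96,0],"rotation":[0,0,-0.05],"grip":0.42},
  {"linear":[0.35,-0.96,0],"rotation":[0,0,-0.05],"grip":0.42},
  {"linear":[0.35,-0.96,0],"rotation":[0,0,-0.05],"grip":0.42},
  {"linear":[0.35,-0.96,0],"rotation":[0,0,-0.05],"grip":0.42},
  {"linear":[0.35,-0.96,0],"rotation":[0,0,-0.05],"grip":0.42},
  {"linear":[0.35,-0.96,0],"rotation":[0,0,-0.05],"grip":0.42},
])

```text
$.moves[0]: bad value
```

>>> drive_tool([
  {"linear":[0.35,-0.96,0],"rotation":[0,0,-0.05],"grip":0.42},
  {"linear":[0.35,-0.96,0],"rotation":[0,0,-0.05],"grip":0.42},
  {"linear":[0.35,-0.96,0],"rotation":[0,0,-0.05],"grip":0.42},
  {"linear":[0.35,-0.96,0],"rotation":[0,0,-0.05],"grip":0.42},
  {"linear":[0.35,-0.96,0],"rotation":[0,0,-0.05],"grip":0.42},
  {"linear":[0.35,-0.96,0],"rotation":[0,0,-0.05],"grip":0.42},
  {"linear":[0.35,-0.96,0],"rotation":[0,0,-0.05],"grip":0.42},
  {"linear":[0.35,-0.96,0],"rotation":[0,0,-0.05],"grip":0.42},
  {"linear":[0.35,-0.96,0],"rotation":[0,0,-0.05],"grip":0.42},
  {"linear":[0.35,-0.96,0],"rotation":[0,0,-0.05],"grip":0.42},
  {"linear":[0.35,-0.96,0],"rotation":[0,0,-0.05],"grip":0.42},
  {"linear":[0.35,-0.96,0],"rotation":[0,0,-0.05],"grip":0.42},
])

```text
time: 1.3
eef_pos: [0.4113, 0.3118, 0.2055]
tcp_rot: [[-0.586, 0.81, 0.0], [0.81, 0.586, 0.0], [0.0, 0.0, -1.0]]
wrist_force: [1.1, 0.5, 0.5]
grip_width: 0.0396
grip_force: 0.0
```

>>> drive_tool([
  {"linear":[0.33,-0.94,1],"rotation":[0,0,-0.05],"grip":0.42},
  {"linear":[0.33,-0.94,1],"rotation":[0,0,-0.05],"grip":0.42},
  {"linear":[0.33,-0.94,1],"rotation":[0,0,-0.05],"grip":0.42},
  {"linear":[0.33,-0.94,0],"rotation":[0,0,-0.05],"grip":0.42},
  {"linear":[0.33,-0.94,0],"rotation":[0,0,-0.05],"grip":0.42},
  {"linear":[0.33,-0.94,0],"rotation":[0,0,-0.05],"grip":0.42},
  {"linear":[0.33,-0.94,0],"rotation":[0,0,-0.05],"grip":0.42},
  {"linear":[0.33,-0.94,0],"rotation":[0,0,-0.05],"grip":0.42},
  {"linear":[0.33,-0.94,0],"rotation":[0,0,-0.05],"grip":0.42},
  {"linear":[0.33,-0.94,0],"rotation":[0,0,-0.05],"grip":0.42},
  {"linear":[0.33,-0.94,0],"rotation":[0,0,-0.05],"grip":0.42},
  {"linear":[0.33,-0.94,0],"rotation":[0,0,-0.05],"grip":0.42},
])

```text
time: 2.5
eef_pos: [0.5102, 0.0298, 0.2805]
tcp_rot: [[-0.155, 0.988, 0.0], [0.988, 0.155, -0.0], [-0.0, 0.0, -1.0]]
wrist_force: [0.7, -0.1, 0.5]
grip_width: 0.0392
grip_force: 0.0
```

>>> drive_tool([
  {"linear":[0.33,-0.94,0],"rotation":[0,0,-0.05],"grip":0.42},
  {"linear":[0.33,-0.94,0],"rotation":[0,0,-0.05],"grip":0.42},
  {"linear":[0.33,-0.94,0],"rotation":[0,0,-0.05],"grip":0.42},
  {"linear":[0.33,-0.94,0],"rotation":[0,0,-0.05],"grip":0.42},
  {"linear":[0.33,-0.94,0],"rotation":[0,0,-0.05],"grip":0.42},
  {"linear":[0.33,-0.94,0],"rotation":[0,0,-0.05],"grip":0.42},
  {"linear":[0.33,-0.94,0],"rotation":[0,0,-0.05],"grip":0.42},
  {"linear":[0.33,-0.94,0],"rotation":[0,0,-0.05],"grip":0.42},
  {"linear":[0.33,-0.94,0],"rotation":[0,0,-0.05],"grip":0.42},
  {"linear":[0.33,-0.94,0],"rotation":[0,0,-0.05],"grip":0.42},
  {"linear":[0.33,-0.94,0],"rotation":[0,0,-0.04],"grip":0.42},
  {"linear":[0.33,-0.94,0],"rotation":[0,0,0],"grip":0.42},
  {"linear":[0,0,0],"rotation":[0,0,0],"grip":0.42},
])

```text
$.moves: bad value
```

>>> drive_tool([
  {"linear":[0.33,-0.93,0],"rotation":[0,0,-0.05],"grip":0.42},
  {"linear":[0.33,-0.93,0],"rotation":[0,0,-0.05],"grip":0.42},
  {"linear":[0.33,-0.93,0],"rotation":[0,0,-0.05],"grip":0.42},
  {"linear":[0.33,-0.93,0],"rotation":[0,0,-0.05],"grip":0.42},
  {"linear":[0.33,-0.93,0],"rotation":[0,0,-0.05],"grip":0.42},
  {"linear":[0.33,-0.93,0],"rotation":[0,0,-0.05],"grip":0.42},
  {"linear":[0.33,-0.93,0],"rotation":[0,0,-0.05],"grip":0.42},
  {"linear":[0.33,-0.93,0],"rotation":[0,0,-0.05],"grip":0.42},
  {"linear":[0.33,-0.93,0],"rotation":[0,0,-0.05],"grip":0.42},
  {"linear":[0.33,-0.93,0],"rotation":[0,0,-0.05],"grip":0.42},
  {"linear":[0.33,-0.93,0],"rotation":[0,0,-0.05],"grip":0.42},
  {"linear":[0.33,-0.93,0],"rotation":[0,0,-0.02],"grip":0.42},
])

```text
time: 3.7
eef_pos: [0.6087, -0.2494, 0.2802]
tcp_rot: [[0.288, 0.958, -0.0], [0.958, -0.288, -0.001], [-0.001, -0.0, -1.0]]
wrist_force: [0.5, 1.4, -0.1]
grip_width: 0.0393
grip_force: 0.0
```

Run:
```python
from h import *
s=sensors.get_state(); print(s["eef_pos"],s["joint_pos"])
c=eyes.capture("wrist"); save(c,"w1"); w=world(c)
e=np.array([.958,-.287]);nn=np.array([.287,.958]);C=np.array([.528,-.142])
P=w[(w[...,2]>.11)&(w[...,2]<.135)]; P=P[(P[:,0]>.54)&(P[:,0]<.70)]
print(len(P)); 
if len(P)>50: q=P[:,:2]-C; print("a",np.percentile(q@e,[1,99]),"b",np.percentile(q@nn,[1,99]))
```

```text
[ 0.60874533 -0.24935498  0.28022884] [-0.24409058  0.41729039  0.74424347  1.58847509 -0.29270183  1.25112257
  0.25823156]
8743
a [0.06894043 0.1788326 ] b [-0.38278088  0.05143485]
```

View pics/w1.png

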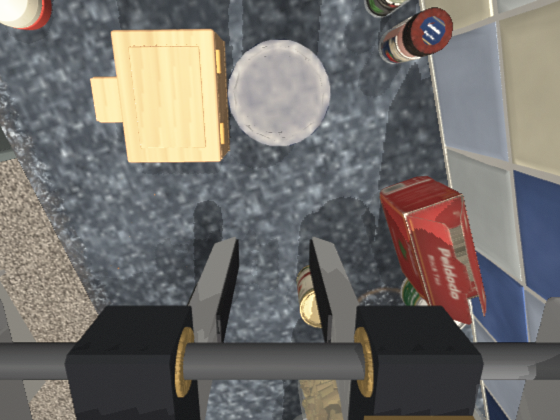

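The wrist view shows the caddy with its lip at (105,98), square to the gripper. The canister at (280,92) is dead ahead of the fingers, and the landing spot is clear. Now I'll lower the fingers and push along the caddy's +y.

>>> drive_tool([
  {"linear":[0,0,-1],"rotation":[0,0,0],"grip":0.42},
  {"linear":[0,0,-1],"rotation":[0,0,0],"grip":0.42},
  {"linear":[0,0,-1],"rotation":[0,0,0],"grip":0.42},
  {"linear":[0,0,-1],"rotation":[0,0,0],"grip":0.42},
  {"linear":[0,0,-1],"rotation":[0,0,0],"grip":0.42},
  {"linear":[0,0,-1],"rotation":[0,0,0],"grip":0.42},
  {"linear":[0,0,-1],"rotation":[0,0,0],"grip":0.42},
  {"linear":[0,0,-1],"rotation":[0,0,0],"grip":0.42},
  {"linear":[0,0,-1],"rotation":[0,0,0],"grip":0.42},
  {"linear":[0,0,-0.4],"rotation":[0,0,0],"grip":0.42},
  {"linear":[0.07,0.23,0],"rotation":[0,0,0],"grip":0.42},
  {"linear":[0.07,0.23,0],"rotation":[0,0,0],"grip":0.42},
])

```text
time: 4.95
eef_pos: [0.6125, -0.2361, 0.0463]
tcp_rot: [[0.286, 0.958, 0.001], [0.958, -0.286, -0.0], [-0.0, 0.001, -1.0]]
wrist_force: [-0.1, -0.0, 0.8]
grip_width: 0.0394
grip_force: 0.0
```

>>> drive_tool([
  {"linear":[0.06,0.19,0],"rotation":[0,0,0],"grip":0.42},
  {"linear":[0.06,0.19,0],"rotation":[0,0,0],"grip":0.42},
  {"linear":[0.06,0.19,0],"rotation":[0,0,0],"grip":0.42},
  {"linear":[0.06,0.19,0],"rotation":[0,0,0],"grip":0.42},
  {"linear":[0.06,0.19,0],"rotation":[0,0,0],"grip":0.42},
  {"linear":[0.09,0.28,0],"rotation":[0,0,0],"grip":0.42},
  {"linear":[0.09,0.28,0],"rotation":[0,0,0],"grip":0.42},
  {"linear":[0.09,0.28,0],"rotation":[0,0,0],"grip":0.42},
  {"linear":[0.09,0.28,0],"rotation":[0,0,0],"grip":0.42},
  {"linear":[0.09,0.28,0],"rotation":[0,0,0],"grip":0.42},
  {"linear":[0.09,0.28,0],"rotation":[0,0,0],"grip":0.42},
  {"linear":[0.09,0.28,0],"rotation":[0,0,0],"grip":0.42},
])

```text
time: 6.15
eef_pos: [0.6354, -0.1623, 0.0454]
tcp_rot: [[0.285, 0.958, -0.0], [0.958, -0.285, 0.0], [0.0, -0.0, -1.0]]
wrist_force: [-0.9, -4.3, 4.6]
grip_width: 0.0394
grip_force: 2.3
```

```bash
cat >> h.py <<'E'
e=np.array([.958,-.287]);nn=np.array([.287,.958]);C=np.array([.528,-.142])
def ab(p): q=np.asarray(p)[...,:2]-C; return q@e,q@nn
def can(n="top"):
    c=eyes.capture(n); w=world(c); a,b=ab(w)
    M=(w[...,2]>.113)&(w[...,2]<.135)&(a>.055)&(a<.17)&(b>-.06)&(b<.24)
    hsv=cv2.cvtColor(c["img"],cv2.COLOR_RGB2HSV); 
    print("can a",np.percentile(a[M],[2,98]).round(3),"b",np.percentile(b[M],[2,98]).round(3),M.sum()); return c
E
python3 - <<'E'
from h import *
c=can(); save(c,"t1"); s=sensors.get_state(); print(ab(s["eef_pos"]),s["wrist_force"],s["time"])
E
```

```text
can a [0.062 0.142] b [0.057 0.107] 277
(np.float64(0.10876921383126285), np.float64(0.013090302264858727)) [-0.13220181 -1.84873793  1.57279027] 6.2
```

>>> drive_tool([
  {"linear":[0.08,0.27,0],"rotation":[0,0,0],"grip":0.42},
  {"linear":[0.08,0.27,0],"rotation":[0,0,0],"grip":0.42},
  {"linear":[0.08,0.27,0],"rotation":[0,0,0],"grip":0.42},
  {"linear":[0.08,0.27,0],"rotation":[0,0,0],"grip":0.42},
  {"linear":[0.08,0.27,0],"rotation":[0,0,0],"grip":0.42},
  {"linear":[0.08,0.27,0],"rotation":[0,0,0],"grip":0.42},
  {"linear":[0.08,0.27,0],"rotation":[0,0,0],"grip":0.42},
  {"linear":[0.08,0.27,0],"rotation":[0,0,0],"grip":0.42},
  {"linear":[0.08,0.27,0],"rotation":[0,0,0],"grip":0.42},
  {"linear":[0.08,0.27,0],"rotation":[0,0,0],"grip":0.42},
  {"linear":[0.08,0.27,0],"rotation":[0,0,0],"grip":0.42},
  {"linear":[0.08,0.27,0],"rotation":[0,0,0],"grip":0.42},
])

```text
time: 7.4
eef_pos: [0.6595, -0.0813, 0.0455]
tcp_rot: [[0.285, 0.958, -0.0], [0.958, -0.285, 0.0], [0.0, -0.0, -1.0]]
wrist_force: [-1.2, -3.0, 1.1]
grip_width: 0.039
grip_force: 2.0
```

>>> drive_tool([
  {"linear":[-0.2,-0.7,0],"rotation":[0,0,0],"grip":0.42},
  {"linear":[-0.2,-0.7,0],"rotation":[0,0,0],"grip":0.42},
  {"linear":[0,0,1],"rotation":[0,0,0],"grip":0},
  {"linear":[0,0,1],"rotation":[0,0,0],"grip":0},
  {"linear":[0,0,1],"rotation":[0,0,0],"grip":0},
  {"linear":[0,0,1],"rotation":[0,0,0],"grip":0},
  {"linear":[0,0,1],"rotation":[0,0,0],"grip":0},
  {"linear":[0,0,1],"rotation":[0,0,0],"grip":0},
  {"linear":[0,0,1],"rotation":[0,0,0],"grip":0},
  {"linear":[0,0,1],"rotation":[0,0,0],"grip":0},
  {"linear":[0,0,1],"rotation":[0,0,0],"grip":0},
  {"linear":[0,0,0],"rotation":[0,0,0],"grip":0},
])

```text
time: 8.6
eef_pos: [0.65, -0.1191, 0.2738]
tcp_rot: [[0.287, 0.958, 0.004], [0.958, -0.287, 0.0], [0.001, 0.004, -1.0]]
wrist_force: [-0.1, -0.8, 0.3]
grip_width: 0.0006
grip_force: 0.0
```

Run:
```python
from h import *
c=can(); can("scene"); s=sensors.get_state(); print(ab(s["eef_pos"]),s["eef_pos"],s["wrist_force"],s["time"])
c=eyes.capture("wrist"); save(c,"w2")
```

```text
can a [0.061 0.15 ] b [0.102 0.189] 592
can a [0.064 0.153] b [0.101 0.19 ] 338
(np.float64(0.10901668869514003), np.float64(0.05763851446470973)) [ 0.64896415 -0.11807328  0.27057663] [ 0.41399413 -0.41120727  0.75106044] 8.7
```

View pics/w2.png

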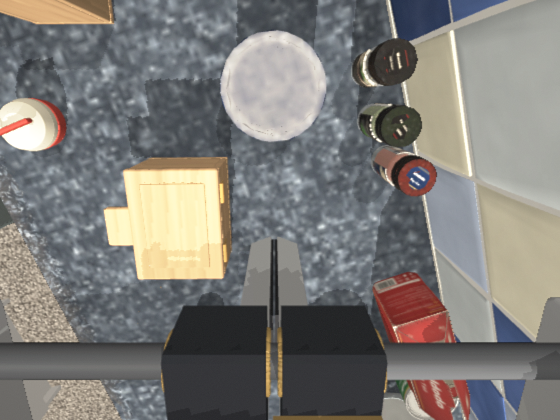

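The canister sits at b≈0.146, 32 mm clear of the lid's end and still standing (wrist view, (273,85)). Now I'll bring the closed fingers to the front of the lip with a quarter turn.

>>> drive_tool([
  {"linear":[-0.8,0.04,0],"rotation":[0,0,0.18],"grip":0},
  {"linear":[-0.8,0.04,0],"rotation":[0,0,0.18],"grip":0},
  {"linear":[-0.8,0.04,0],"rotation":[0,0,0.18],"grip":0},
  {"linear":[-0.8,0.04,0],"rotation":[0,0,0.18],"grip":0},
  {"linear":[-0.8,0.04,0],"rotation":[0,0,0.18],"grip":0},
  {"linear":[-0.8,0.04,0],"rotation":[0,0,0.18],"grip":0},
  {"linear":[-0.8,0.04,0],"rotation":[0,0,0.18],"grip":0},
  {"linear":[-0.8,0.04,0],"rotation":[0,0,0.18],"grip":0},
  {"linear":[-0.8,0.04,0],"rotation":[0,0,0.18],"grip":0},
  {"linear":[-0.8,0.04,0],"rotation":[0,0,0.18],"grip":0},
  {"linear":[-0.8,0.04,0],"rotation":[0,0,0.18],"grip":0},
  {"linear":[0,0,0],"rotation":[0,0,0],"grip":0},
])

```text
time: 9.95
eef_pos: [0.4269, -0.1062, 0.2697]
tcp_rot: [[-0.955, 0.297, -0.001], [0.297, 0.955, 0.001], [0.002, 0.001, -1.0]]
wrist_force: [0.3, 0.2, 0.2]
grip_width: 0.0006
grip_force: 0.0
```

Run:
```python
from h import *
s=sensors.get_state(); print(ab(s["eef_pos"]),s["eef_pos"],np.round(s["joint_pos"],3),np.round(s["tcp_rot"],3).tolist(),s["time"])
c=eyes.capture("top"); save(c,"t2"); np.savez("t2.npz",**c)
# lip: wood points of low caddy
for n in("top","scene","wrist"):
    c=eyes.capture(n); w=world(c); a,b=ab(w); z=w[...,2]
    hsv=cv2.cvtColor(c["img"],cv2.COLOR_RGB2HSV); M=(cv2.inRange(hsv,(10,60,90),(28,255,255))>0)&(z>.075)&(z<.1)&(abs(b)<.1)&(a>-.12)&(a<.08)
    L=M&(a<-.056)
    print(n,M.sum(),"lip front a",np.percentile(a[L],3).round(4) if L.any() else None,"b",np.percentile(b[L],[3,97]).round(4) if L.any() else None,"lid a max",np.percentile(a[M],99).round(4),"b",np.percentile(b[M],[1,99]).round(4),"z",np.median(z[M]).round(4))
```

```text
(np.float64(-0.1071146915824935), np.float64(0.005320800911783056)) [ 0.42692464 -0.10616552  0.26967525] [-0.464 -0.064  0.545  2.046  0.036  1.153  1.335] [[-0.955, 0.297, -0.001], [0.297, 0.955, 0.001], [0.002, 0.001, -1.0]] 9.95
top 1075 lip front a -0.081 b [-0.0218  0.0203] lid a max 0.0467 b [-0.0647  0.0617] z 0.0848
scene 807 lip front a -0.0786 b [-0.0234  0.019 ] lid a max 0.0492 b [-0.0661  0.0653] z 0.0866
wrist 5652 lip front a -0.0796 b [-0.0199  0.0246] lid a max 0.0466 b [-0.0621  0.0673] z 0.0853
```

>>> drive_tool([
  {"linear":[-0.1,0,-0.4],"rotation":[-0.05,-0.17,0],"grip":0},
  {"linear":[-0.1,0,-0.4],"rotation":[-0.05,-0.17,0],"grip":0},
  {"linear":[-0.1,0,-0.4],"rotation":[-0.05,-0.17,0],"grip":0},
  {"linear":[-0.1,0,-0.4],"rotation":[-0.05,-0.17,0],"grip":0},
  {"linear":[-0.1,0,-0.4],"rotation":[-0.05,-0.17,0],"grip":0},
  {"linear":[0,0,0],"rotation":[0,0,0],"grip":0},
])

```text
time: 10.75
eef_pos: [0.4171, -0.1006, 0.2439]
tcp_rot: [[-0.854, 0.289, 0.433], [0.272, 0.957, -0.102], [-0.444, 0.031, -0.895]]
wrist_force: [-0.5, 0.1, -0.3]
grip_width: 0.0006
grip_force: 0.0
```

Run:
```python
from h import *
s=sensors.get_state(); print(ab(s["eef_pos"]),s["eef_pos"],np.round(s["joint_pos"],3),np.round(s["tcp_rot"],3).tolist(),s["time"])
```

```text
(np.float64(-0.11812083472496732), np.float64(0.007826035293710225)) [ 0.41710106 -0.10060748  0.24392059] [-0.144 -0.333  0.107  2.4    0.257  0.64   1.063] [[-0.854, 0.289, 0.433], [0.272, 0.957, -0.102], [-0.444, 0.031, -0.895]] 10.75
```

>>> drive_tool([
  {"linear":[0.07,-0.06,-0.8],"rotation":[0,0,0],"grip":0},
  {"linear":[0.07,-0.06,-0.8],"rotation":[0,0,0],"grip":0},
  {"linear":[0.07,-0.06,-0.8],"rotation":[0,0,0],"grip":0},
  {"linear":[0.07,-0.06,-0.8],"rotation":[0,0,0],"grip":0},
  {"linear":[0.07,-0.06,-0.8],"rotation":[0,0,0],"grip":0},
  {"linear":[0.07,-0.06,-0.8],"rotation":[0,0,0],"grip":0},
  {"linear":[0.07,-0.06,-0.8],"rotation":[0,0,0],"grip":0},
])

```text
time: 11.45
eef_pos: [0.4241, -0.1041, 0.1762]
tcp_rot: [[-0.857, 0.279, 0.434], [0.257, 0.96, -0.11], [-0.447, 0.017, -0.894]]
wrist_force: [0.8, 0.6, 0.4]
grip_width: 0.0004
grip_force: 0.0
```

Run:
```python
from h import *
s=sensors.get_state(); print(ab(s["eef_pos"]),s["eef_pos"],np.round(s["joint_pos"],3),np.round(s["tcp_rot"],3).tolist(),s["time"])
```

```text
(np.float64(-0.1104397878455374), np.float64(0.006472081183068568)) [ 0.42406999 -0.10410857  0.17615081] [ 0.529 -0.169 -0.464  2.458  0.029  0.379  1.314] [[-0.857, 0.279, 0.434], [0.257, 0.96, -0.11], [-0.447, 0.017, -0.894]] 11.45
```

Reach limits the forward tilt at this height, since joint 4 is at its stop. I'll tilt the fingers sideways instead and hook under the lip from its right side.

>>> drive_tool([
  {"linear":[0,0,0.4],"rotation":[0.04,0.15,0],"grip":0},
  {"linear":[0,0,0.4],"rotation":[0.04,0.15,0],"grip":0},
  {"linear":[0,0,0.4],"rotation":[0.04,0.15,0],"grip":0},
  {"linear":[0,0,0.4],"rotation":[0.04,0.11,0],"grip":0},
  {"linear":[0,-0.45,0],"rotation":[0.16,-0.05,0],"grip":0},
  {"linear":[0,-0.45,0],"rotation":[0.16,-0.05,0],"grip":0},
  {"linear":[0,-0.45,0],"rotation":[0.16,-0.05,0],"grip":0},
  {"linear":[0,-0.45,0],"rotation":[0.16,-0.05,0],"grip":0},
  {"linear":[0,-0.45,0],"rotation":[0.16,-0.05,0],"grip":0},
  {"linear":[0,-0.45,0],"rotation":[0.16,-0.05,0],"grip":0},
  {"linear":[0,0,0],"rotation":[0,0,0],"grip":0},
])

```text
time: 12.55
eef_pos: [0.4219, -0.175, 0.2128]
tcp_rot: [[-0.955, 0.202, 0.219], [0.298, 0.663, 0.687], [-0.007, 0.721, -0.693]]
wrist_force: [0.6, 0.7, -1.2]
grip_width: 0.0004
grip_force: 0.0
```

```bash
cat >> h.py <<'E'
def st():
    s=sensors.get_state(); R=np.array(s["tcp_rot"]); B=np.array([[*e,0],[*nn,0],[0,0,1]])
    print("ab",np.round(ab(s["eef_pos"]),4),"xyz",np.round(s["eef_pos"],4),"q",np.round(s["joint_pos"],2),"t",s["time"],"F",np.round(s["wrist_force"],1)); print("R in caddy frame",(B@R).round(3).tolist())
E
python3 -c "
from h import *
st()"
```

```text
ab [-0.0922 -0.062 ] xyz [ 0.4219 -0.175   0.2128] q [ 0.93  0.35 -0.18  1.98 -0.68  1.29  2.37] t 12.55 F [ 0.6  0.7 -1.2]
R in caddy frame [[-1.0, 0.003, 0.013], [0.012, 0.693, 0.721], [-0.007, 0.721, -0.693]]
```

>>> drive_tool([
  {"linear":[0,0,-0.97],"rotation":[0,0,0],"grip":0},
  {"linear":[0,0,-0.97],"rotation":[0,0,0],"grip":0},
  {"linear":[0,0,-0.97],"rotation":[0,0,0],"grip":0},
  {"linear":[0,0,-0.97],"rotation":[0,0,0],"grip":0},
  {"linear":[0,0,-0.97],"rotation":[0,0,0],"grip":0},
  {"linear":[0,0,-0.97],"rotation":[0,0,0],"grip":0},
  {"linear":[0,0,-0.97],"rotation":[0,0,0],"grip":0},
  {"linear":[0,0,0],"rotation":[0,0,0],"grip":0},
])

```text
time: 13.35
eef_pos: [0.4223, -0.1702, 0.0441]
tcp_rot: [[-0.957, 0.196, 0.215], [0.291, 0.669, 0.684], [-0.009, 0.717, -0.697]]
wrist_force: [0.4, 0.2, 0.8]
grip_width: 0.0006
grip_force: 0.0
```

```bash
python3 -c "
from h import *
st(); c=eyes.capture('wrist'); save(c,'w3')"
```

```text
ab [-0.0932 -0.0574] xyz [ 0.4223 -0.1702  0.0441] q [ 0.93  0.61 -0.2   2.06 -0.72  1.01  2.58] t 13.35 F [0.4 0.2 0.8]
R in caddy frame [[-1.0, -0.004, 0.009], [0.004, 0.697, 0.717], [-0.009, 0.717, -0.697]]
```

View pics/w3.png

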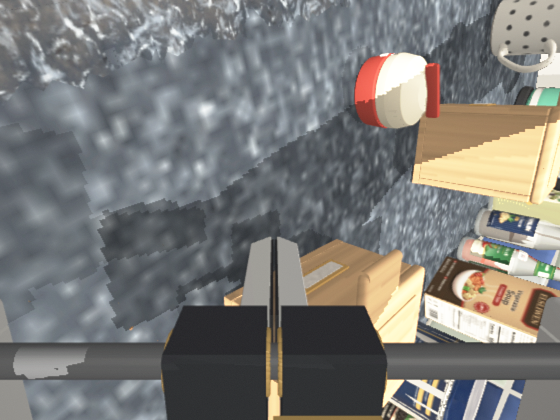

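The wrist view shows the fingertip, at (275,240), in front of the caddy's right side and below lid height. The lip juts out at (385,290). Now I'll slide under it.

>>> drive_tool([
  {"linear":[0.3,0.35,-0.02],"rotation":[0,0,0],"grip":0},
  {"linear":[0.3,0.35,-0.02],"rotation":[0,0,0],"grip":0},
  {"linear":[0.3,0.35,-0.02],"rotation":[0,0,0],"grip":0},
  {"linear":[0.3,0.35,-0.02],"rotation":[0,0,0],"grip":0},
  {"linear":[0,0,0],"rotation":[0,0,0],"grip":0},
])

```text
time: 13.9
eef_pos: [0.4541, -0.1349, 0.0453]
tcp_rot: [[-0.957, 0.191, 0.219], [0.29, 0.67, 0.683], [-0.016, 0.717, -0.696]]
wrist_force: [0.2, 0.1, 0.2]
grip_width: 0.0007
grip_force: 0.0
```

Run:
```python
from h import *
st()
c=eyes.capture('scene'); cv2.imwrite("pics/s3.png",cv2.resize(c["img"][190:310,250:400,::-1],None,fx=4,fy=4,interpolation=cv2.INTER_CUBIC))
# tip path: rows of TCP shifts along circle, commands in world units
r=.113; th=np.array([0,.3,.6,.9,1.2,1.5,1.7,1.8]); q=np.stack([-r*np.cos(th),r*np.sin(th)],1); d=np.diff(q,axis=0)
for t,x in zip(th[1:],d): print(t,"da %.4f dz %.4f"%tuple(x),"units",np.round([x[0]*e[0]/.025,x[0]*e[1]/.025,x[1]/.025],2))
```

```text
ab [-0.0728 -0.0144] xyz [ 0.4541 -0.1349  0.0453] q [ 0.88  0.61 -0.24  2.07 -0.77  0.96  2.55] t 13.9 F [0.2 0.1 0.2]
R in caddy frame [[-1.0, -0.009, 0.014], [0.004, 0.697, 0.717], [-0.016, 0.717, -0.696]]
0.3 da 0.0050 dz 0.0334 units [ 0.19 -0.06  1.34]
0.6 da 0.0147 dz 0.0304 units [ 0.56 -0.17  1.22]
0.9 da 0.0230 dz 0.0247 units [ 0.88 -0.26  0.99]
1.2 da 0.0293 dz 0.0168 units [ 1.12 -0.34  0.67]
1.5 da 0.0330 dz 0.0074 units [ 1.26 -0.38  0.3 ]
1.7 da 0.0226 dz -0.0007 units [ 0.86 -0.26 -0.03]
1.8 da 0.0111 dz -0.0020 units [ 0.43 -0.13 -0.08]
```

View pics/s3.png

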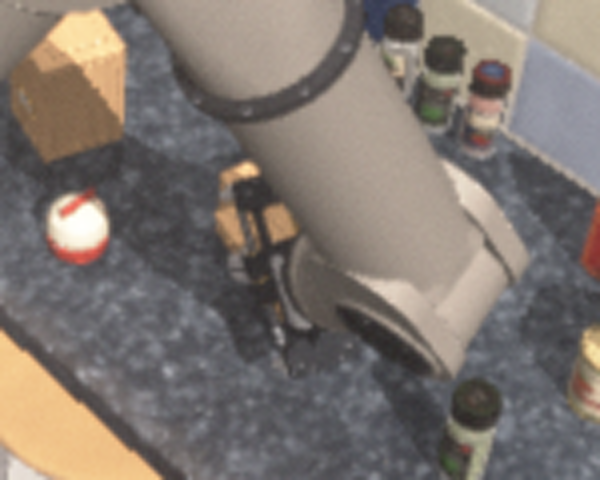

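Run:
```python
from h import *
W=[]
for n in("scene","top","wrist"):
    w=world(eyes.capture(n)).reshape(-1,3); W.append(w[np.isfinite(w[:,0])])
w=np.vstack(W); a,b=ab(w); z=w[:,2]; k=(z>.1)&(z<.7)
print("min/max arm z by a rows (-.12..), b cols (-.26..), step .04")
for i in range(7):
    r=[]
    for j in range(12):
        m=k&(a>-.12+.04*i)&(a<=-.08+.04*i)&(b>-.26+.04*j)&(b<=-.22+.04*j)
        r.append("%3d/%-3d"%(z[m].min()*100,z[m].max()*100) if m.sum()>3 else "   .   ")
    print(' '.join(r))
```

```text
min/max arm z by a rows (-.12..), b cols (-.26..), step .04
 19/23   17/23   10/24   10/19   10/21   15/20     .       .       .       .       .     10/13 
   .       .     10/10     .     10/19   16/19     .       .       .       .       .       .   
   .       .       .       .       .       .       .       .       .       .       .       .   
 10/10     .       .       .       .       .       .       .       .       .       .       .   
   .       .       .       .       .       .       .       .       .     10/12   10/12     .   
   .       .       .       .       .       .       .       .       .     10/12   11/12   11/12 
   .       .       .       .       .       .       .       .       .     10/12   11/12   11/12
```

>>> drive_tool([
  {"linear":[0,0,0.2],"rotation":[0,0,0],"grip":0},
  {"linear":[0.05,-0.02,0.34],"rotation":[0,0,0],"grip":0},
  {"linear":[0.05,-0.02,0.34],"rotation":[0,0,0],"grip":0},
  {"linear":[0.05,-0.02,0.34],"rotation":[0,0,0],"grip":0},
  {"linear":[0.05,-0.02,0.34],"rotation":[0,0,0],"grip":0},
  {"linear":[0.14,-0.04,0.3],"rotation":[0,0,0],"grip":0},
  {"linear":[0.14,-0.04,0.3],"rotation":[0,0,0],"grip":0},
  {"linear":[0.14,-0.04,0.3],"rotation":[0,0,0],"grip":0},
  {"linear":[0.14,-0.04,0.3],"rotation":[0,0,0],"grip":0},
  {"linear":[0,0,0],"rotation":[0,0,0],"grip":0},
])

```text
time: 15.1
eef_pos: [0.4731, -0.143, 0.1147]
tcp_rot: [[-0.956, 0.192, 0.221], [0.292, 0.67, 0.682], [-0.017, 0.717, -0.697]]
wrist_force: [-0.7, -1.1, -0.8]
grip_width: 0.0005
grip_force: 0.5
```

Run:
```python
from h import *
st(); c=eyes.capture('top'); cv2.imwrite("pics/t4.png",cv2.resize(c["img"][140:300,260:450,::-1],None,fx=3.5,fy=3.5,interpolation=cv2.INTER_CUBIC))
```

```text
ab [-0.0523 -0.0167] xyz [ 0.4731 -0.143   0.1147] q [ 0.86  0.51 -0.23  2.01 -0.74  1.07  2.43] t 15.1 F [-0.7 -1.1 -0.8]
R in caddy frame [[-1.0, -0.008, 0.016], [0.006, 0.697, 0.717], [-0.017, 0.717, -0.697]]
```

View pics/t4.png

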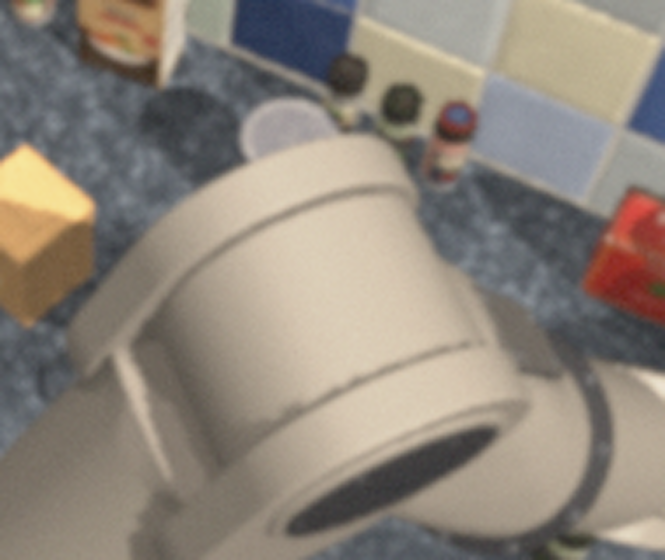

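The elbow blocks the top view, but the force of about 1.5 N down and sideways shows the lid resting on the finger. I'll continue along the arc.

>>> drive_tool([
  {"linear":[0.22,-0.06,0.25],"rotation":[0,0,0],"grip":0},
  {"linear":[0.22,-0.07,0.25],"rotation":[0,0,0],"grip":0},
  {"linear":[0.22,-0.06,0.25],"rotation":[0,0,0],"grip":0},
  {"linear":[0.22,-0.07,0.25],"rotation":[0,0,0],"grip":0},
  {"linear":[0.28,-0.08,0.17],"rotation":[0,0,0],"grip":0},
  {"linear":[0.28,-0.08,0.17],"rotation":[0,0,0],"grip":0},
  {"linear":[0.28,-0.08,0.17],"rotation":[0,0,0],"grip":0},
  {"linear":[0.28,-0.08,0.17],"rotation":[0,0,0],"grip":0},
  {"linear":[0,0,0],"rotation":[0,0,0],"grip":0},
])

```text
time: 16.05
eef_pos: [0.5233, -0.1573, 0.1562]
tcp_rot: [[-0.956, 0.192, 0.221], [0.292, 0.67, 0.682], [-0.017, 0.717, -0.697]]
wrist_force: [-0.1, -0.9, -0.5]
grip_width: 0.0006
grip_force: 0.1
```

```bash
cat >> h.py <<'E'
def lid():
    for n in("scene","top","wrist"):
        c=eyes.capture(n); w=world(c); a,b=ab(w); z=w[...,2]
        hsv=cv2.cvtColor(c["img"],cv2.COLOR_RGB2HSV); M=(cv2.inRange(hsv,(8,50,60),(28,255,255))>0)&(z>.06)&(z<.25)&(abs(b)<.08)&(a>-.12)&(a<.16)
        if M.sum()<20: print(n,"none");continue
        H=M&(z>.1)
        print(n,M.sum(),"above .1:",H.sum(),"zmax",np.percentile(z[M],99).round(3), "a,z of upper", np.c_[a[H],z[H]][np.argsort(z[H])[::max(1,H.sum()//6)]].round(3).tolist())
E
python3 - <<'E'
from h import *
st(); lid()
E
```

```text
ab [-0.0001 -0.016 ] xyz [ 0.5233 -0.1573  0.1562] q [ 0.81  0.5  -0.23  1.89 -0.73  1.15  2.32] t 16.05 F [-0.1 -0.9 -0.5]
R in caddy frame [[-1.0, -0.008, 0.016], [0.006, 0.697, 0.717], [-0.017, 0.717, -0.697]]
scene 472 above .1: 104 zmax 0.2 a,z of upper [[0.042, 0.102], [0.027, 0.136], [0.019, 0.157], [-0.008, 0.17], [0.011, 0.177], [0.005, 0.195], [0.007, 0.202]]
top none
wrist 14684 above .1: 5340 zmax 0.196 a,z of upper [[0.04, 0.1], [0.031, 0.119], [0.023, 0.14], [0.012, 0.163], [0.008, 0.177], [0.002, 0.192]]
```

The lid stands at about 1.2 rad. Now I'll push it over the top.

>>> drive_tool([
  {"linear":[0.31,-0.09,0.08],"rotation":[0,0,0],"grip":0},
  {"linear":[0.31,-0.09,0.08],"rotation":[0,0,0],"grip":0},
  {"linear":[0.31,-0.09,0.08],"rotation":[0,0,0],"grip":0},
  {"linear":[0.31,-0.09,0.08],"rotation":[0,0,0],"grip":0},
  {"linear":[0.3,-0.09,0],"rotation":[0,0,0],"grip":0},
  {"linear":[0.3,-0.09,0],"rotation":[0,0,0],"grip":0},
  {"linear":[0.3,-0.09,0],"rotation":[0,0,0],"grip":0},
  {"linear":[0.3,-0.09,0],"rotation":[0,0,0],"grip":0},
  {"linear":[0.3,-0.09,0],"rotation":[0,0,0],"grip":0},
  {"linear":[0,0,0],"rotation":[0,0,0],"grip":0},
  {"linear":[0,0,0],"rotation":[0,0,0],"grip":0},
])

```text
time: 17.3
eef_pos: [0.5906, -0.1774, 0.1635]
tcp_rot: [[-0.956, 0.193, 0.22], [0.293, 0.67, 0.683], [-0.015, 0.717, -0.697]]
wrist_force: [0.2, 0.1, -0.3]
grip_width: 0.0004
grip_force: 0.0
```

Run:
```python
from h import *
st(); lid()
```

```text
ab [ 0.0701 -0.0159] xyz [ 0.5906 -0.1774  0.1635] q [ 0.76  0.58 -0.22  1.73 -0.71  1.19  2.24] t 17.3 F [ 0.2  0.1 -0.3]
R in caddy frame [[-1.0, -0.007, 0.015], [0.006, 0.697, 0.717], [-0.015, 0.717, -0.697]]
scene 1066 above .1: 427 zmax 0.17 a,z of upper [[0.068, 0.1], [0.082, 0.107], [0.084, 0.115], [0.087, 0.123], [0.094, 0.132], [0.101, 0.147], [0.064, 0.178]]
top none
wrist 27634 above .1: 11685 zmax 0.168 a,z of upper [[0.07, 0.1], [0.075, 0.108], [0.081, 0.115], [0.087, 0.122], [0.092, 0.13], [0.098, 0.141], [0.061, 0.214]]
```

The lid rests on its stop at 2.2 rad with no force on the finger. I'll back the arm off clear, then check.

>>> drive_tool([
  {"linear":[-0.4,0.1,0.6],"rotation":[0,0,0],"grip":0},
  {"linear":[-0.6,0.1,0.8],"rotation":[0,0,0],"grip":0},
  {"linear":[-0.6,0.1,0.8],"rotation":[0,0,0],"grip":0},
  {"linear":[-0.6,0.1,0.8],"rotation":[0,0,0],"grip":0},
  {"linear":[-0.6,0.1,0.8],"rotation":[0,0,0],"grip":0},
  {"linear":[-0.6,0,0.8],"rotation":[0,0,0],"grip":0},
  {"linear":[-0.6,0,0.8],"rotation":[0,0,0],"grip":0},
  {"linear":[0,0,0],"rotation":[0,0,0],"grip":0},
  {"linear":[0,0,0],"rotation":[0,0,0],"grip":0},
])

```text
time: 18.35
eef_pos: [0.4907, -0.1651, 0.2988]
tcp_rot: [[-0.956, 0.193, 0.221], [0.293, 0.67, 0.682], [-0.017, 0.717, -0.697]]
wrist_force: [0.0, 1.2, 0.9]
grip_width: 0.0004
grip_force: 0.0
```

Run:
```python
from h import *
st(); lid(); can("scene"); c=eyes.capture("scene"); cv2.imwrite("pics/s5.png",cv2.resize(c["img"][130:350,180:440,::-1],None,fx=2.7,fy=2.7,interpolation=cv2.INTER_CUBIC))
```

```text
ab [-0.0291 -0.0328] xyz [ 0.4907 -0.1651  0.2988] q [ 0.85  0.3  -0.21  1.82 -0.7   1.39  2.19] t 18.35 F [0.  1.2 0.9]
R in caddy frame [[-1.0, -0.007, 0.016], [0.007, 0.698, 0.717], [-0.017, 0.717, -0.697]]
scene 902 above .1: 280 zmax 0.155 a,z of upper [[0.068, 0.1], [0.071, 0.104], [0.074, 0.111], [0.085, 0.118], [0.087, 0.127], [0.094, 0.139], [0.131, 0.176]]
top 241 above .1: 241 zmax 0.157 a,z of upper [[0.076, 0.1], [0.088, 0.117], [0.086, 0.127], [0.093, 0.132], [0.097, 0.139], [0.105, 0.148], [0.11, 0.157]]
wrist 14474 above .1: 6867 zmax 0.153 a,z of upper [[0.072, 0.1], [0.076, 0.109], [0.083, 0.118], [0.087, 0.126], [0.095, 0.134], [0.101, 0.142], [0.111, 0.156]]
can a [0.063 0.131] b [-0.058  0.192] 243
```

View pics/s5.png

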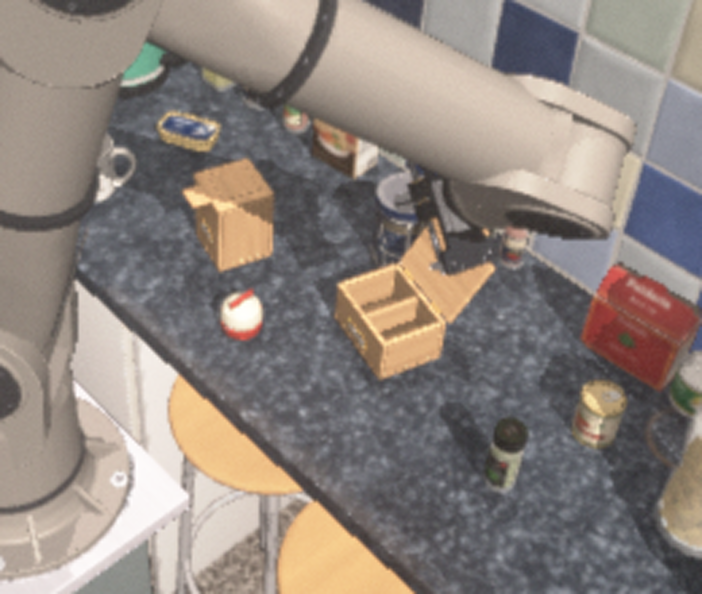

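The low caddy at (390,320) is open, its lid leaning back at (445,270). The canister stands to its left at (397,215), the tall caddy is shut, the bystanders are where they were, and the gripper hovers clear.

```bash
python3 -c "
from station import sign_off
print(sign_off())"
```

```text
the job is handed in; nothing more can be done
None
```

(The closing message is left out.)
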